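Clamp the black speaker housing in its fixture

TASK

Two screw clamps stand on the bench, one holding a black speaker housing and one a white. Grip the red T-handle of the clamp with the black housing and turn it clockwise until the rising resistance shows that the housing is firmly clamped, without crushing it, then let go. Leave the white housing and its clamp as they are.

Things in the scene. Friction and masses are not known exactly. Their poses are not given: they have to be found in the camera images.
- black_clamp: the screw clamp holding the BLACK housing, fixed to the bench. Aluminium base 150 (x) x 170 (y) x 15 mm with low white locating strips; blue column at its -x edge, blue arm 34 mm wide along +x over the nest, top 110 mm high, steel collar (radius 15) on it to 118 mm. Origin: centre of the base's underside. Screw axis vertical at x = +20 mm, y = 0. Yaw within 17 degrees of 0.
- black_bar (a point): centre of the red T-handle bar of that clamp, on the screw axis, 159 mm above the bench. Bar level, 90 mm long, 14 wide, 18 high, on a steel stem 12 mm across; 32 mm free between the bar's underside and the collar. x runs along the bar, z up. The bar turns on the spot, neither rising nor sinking.
- black_handle (a joint): turning of that T-handle, rad, growing CLOCKWISE seen from above. Starts at 0 to 0.25; at 0 the bar points 0.75 rad counter-clockwise of the clamp's x. Friction 0.18 N m, which also holds the clamping when released. The foot meets the housing between 0.6 and 1.0 (differs each run); then the torque rises. 0.5 rad past contact is firm (0.13 N m more); over 1 crushes.
- black_foot: black rubber pressure foot, 22 mm across, sprung, under the arm of that clamp; the screw lowers it 5 mm per rad. It presses on the boss in the housing's middle. Origin on the screw axis, 42 mm below the foot's underside.
- black_housing: black plastic speaker housing, open stadium-shaped tray 70 (x) x 130 (y) x 30 mm, 0.12 kg, lying loose in the clamp's nest between the white strips (1 to 2 mm play), with a square boss 28 x 28 mm, 22 high, in its middle. Origin: centre of its underside. Another black housing lies on the bench in no clamp.
- white_clamp: the other screw clamp, same make, size and frame as black_clamp, holding the WHITE housing; to be left alone. Which clamp stands left and which right changes from run to run.
- white_bar_end (a point): one end of the red T-handle bar of the white housing's clamp, 45 mm from its screw axis, 159 mm above the bench.
- white_housing: white plastic speaker housing of the same make, loose in the nest of the other clamp. Origin: centre of its underside.
Mind the look-alikes: they are no part of the job. What is shaped like the black_housing but purple is not meant.

How it is judged (in metres and radians):
At the end, for the whole second after the job is handed in: The foot presses the black housing with more than 10 N and keeps doing so with the handle released; the housing lies flat and still in its nest, its middle within 8 mm of the screw axis; the end of the other clamp's handle has moved less than 15 mm and the white housing less than 20 mm (contact force between black_foot and black_housing above 10 N and horizontal distance between black_housing and black_bar below 0.008 m and angle between black_housing's own z axis and vertical below 0.1 rad and linear speed of black_housing below 0.02 m/s and distance of white_bar_end from where it was at the start of the episode below 0.015 m and distance of white_housing from where it was at the start of the episode below 0.02 m); the robot touches nothing.
It fails at once if the foot presses the black housing with more than 60 N (crushed) (contact force between black_foot and black_housing above 60 N).
It fails at once if the other clamp's handle is turned (its end moves more than 15 mm) (distance of white_bar_end from where it was at the start of the episode above 0.015 m).
It fails at once if the white housing is moved more than 20 mm (distance of white_housing from where it was at the start of the episode above 0.02 m).
It also fails if it takes over 38 s, if anything falls off the work surface, if the arm or the gripper's body presses on something with over 40 N, if the wrist force passes 120 N, or if a joint passes its speed limit or range.

ROBOT

A 6-joint arm with a two-finger parallel gripper is mounted at the origin on the work surface. World frame = base frame: x ahead of the robot, y to its left, z up, the work surface at z = 0. Lengths are in mm, angles in rad, forces in N, time in s.
With the tool pointing down it reaches from about 325 to 850 mm from the base axis. Payload 4.4 kg.
Tool frame: the origin (TCP) lies midway between the tips of the shut fingers; the grasp point (between the pads) lies 19 mm behind it (env.grip_depth is the distance from the TCP to the grasp point, in mm); z points along the fingers, y is the line along which they close (so a half turn about z gives the same grasp; the last joint's range is limited). The gripper opens to 94 mm and grips with 3 to 60 N. Pads are 16 mm wide; open, the fingers measure 119 mm over their backs; the gripper's body (75 mm by 177 mm) begins 78 mm behind the grasp point.
Start: joints at [-1.437, 0.207, 1.542, -0, 1.393, -0.15], TCP at [161.543, -551.843, 205.447] pointing down, gripper open.
Joint ranges: [-2.73, 2.73], [-0.86, 2.22], [0.23, 2.46], [-1.11, 4.25], [0.08, 2.63], [-2.82, 2.82]. Speed limits (rad/s): [2.79, 2.79, 3.14, 3.14, 3.14, 3.14].

INTERFACE

Orientations are given as a unit quaternion [x, y, z, w].
In Python, from bench import env gives the robot as it stands. The module is installed in compiled form; this text tells all that it offers.
- The arm moves only by the shell command python3 -m inch 'ROWS' [OPENING] [FORCE]. ROWS is JSON, a list of rows, each an object with "dp": the shift along the tool's x, y, z scaled (see below), a list of three; "turn": the turn, a rotation vector about the tool's x, y, z scaled (see below), a list of three. A call has 1 to 5 rows; each row is the pose to reach, as a shift and turn from the pose commanded when the call began, along the tool's axes at that moment; what a row does not reach only later rows make up. The controller multiplies each number of a shift by 0.08 m and each number of a turn by 90 degrees. A row lasts 1/12 s, in which the tool goes at most 41.7 mm and 7.16 degrees, less where a joint would pass 70% of its speed; a pose out of reach is approached as far as the arm can. A call with a number of a shift or a turn outside -1 to 1 is refused whole. A call with a gripper value outside its range is refused whole. OPENING is the opening, from 0 (shut) to 1 (fully open), set as the call begins (- or left out, the last holds). The fingers move at their own pace and stop on an object; FORCE is the grip in N (left out, the last holds). Time passes only in rows, so rows that repeat a pose let the fingers close. It gives the time, the measured TCP pose, the force, the opening and the grip force at its end, in the units of the state.
- env.sense(): the state, without advancing time (a new reading comes with each control period).
- env.grab_frame(name): name is "scene" or "top"; returns (picture, depth): 384x512x3 uint8, red, green, blue; 384x512 float32, mm along the optical axis (not along the pixel's ray), 0 where there is no reading.
- env.get_calibration(name): a dict with "mtx" (3x3 intrinsics, pixels), "k1" (the pictures are not rectified: a ray, as slopes to the right and down, at radius r is drawn at 1 + k1 r^2 times it, then the intrinsics apply), "eye" and "attitude" of the camera in the world. Camera axes: x right, y down, z forward; pixel columns grow to the right and rows downward; lengths in mm; the calibration is good to about 2 mm. A picture is of the moment at which its call begins. get_calibration takes no time and is no camera call.
- env.finish_job(): hands the job in; it is judged then, once.
Trained networks look in the newest picture that a camera, given by its name, has taken for a name from the list of things; names that differ only in an ending like _2 or _b are one class to them, and where a whole thing is asked for, a point or a joint stands for the part that bears it (a point fixed in the world has none). Each returns a list of dicts, best first, with "conf" (0 to 1); they miss things now and then, are a little off and sometimes report something else, mostly with a low value. They report only what shows in the picture. A call takes as long as a camera call. They do not tell look-alikes from the thing itself.
- env.outline_of(camera, query): "region" (384x512 bool, what is visible of it) and "box" ([left, top, right, bottom] in pixels, round what is visible of it).
- env.spot_point(camera, query): "pixel" ([column, row] in pixels: a listed point, or the origin of a listed thing).
The state is a dict: "clock": time; "q": joint angles; "qvel": joint speeds; "effort": joint torques, N m; "position": TCP position; "ee_rot": TCP orientation; "ft_force": force on the tool from outside, world axes, zero at the start; "torque": the same for the moment, N m; "gripper_width": finger opening in mm; "gripper_force": force on a finger pad.
Only numpy, scipy, OpenCV 4.12 (cv2) and the standard library are available. Lean on these libraries where they do the work, as an engineer would, in place of code of your own. Each camera call takes 0.05 s, during which the arm holds its last target. There are 200 camera calls.

## Working session

There is one attempt and no reset: what is moved stays moved. The work goes in short steps, Python scripts to look and compute and a shell command to move; the robot and the scene stay as the last step left them, time stands still between calls to the robot, and variables do not carry over. Pictures are saved under pics/ and viewed, at most 10 in all, crops included, and the job is handed in when it is done.

```bash
mkdir -p pics; cat > h.py <<'E'
import numpy as np, cv2
from bench import env
from scipy.spatial.transform import Rotation as R
def cal(n):
    c=env.get_calibration(n); return c
def att(c):
    a=np.array(c["attitude"],float)
    return a if a.shape==(3,3) else R.from_quat(a).as_matrix()
def ray(n,px):
    c=cal(n);K=np.array(c["mtx"]);d=((px[0]-K[0,2])/K[0,0],(px[1]-K[1,2])/K[1,1])
    d=np.array(d);u=d.copy()
    for _ in range(20): u=d/(1+c["k1"]*(u@u))
    return np.array(c["eye"],float),att(c)@np.array([u[0],u[1],1])
def atz(n,px,z):
    e,r=ray(n,px);return e+r*(z-e[2])/r[2]
def atd(n,px,d):
    e,r=ray(n,px);return e+r*d
E
python3 - <<'E'
from h import *
print(env.sense())
for n in("scene","top"):
    p,d=env.grab_frame(n);cv2.imwrite(f"pics/{n}0.png",p[:,:,::-1]);np.save(f"{n}d.npy",d);np.save(f"{n}p.npy",p)
    print(n,cal(n))
    for q in("black_clamp","black_bar","black_housing"):
        for o in env.outline_of(n,q):print("O",q,round(o["conf"],2),o["box"])
        for o in env.spot_point(n,q):
            print("S",q,round(o["conf"],2),np.round(o["pixel"]),np.round(atz(n,o["pixel"],{"black_clamp":0,"black_bar":159,"black_housing":15}[q])))
E
```

```text
{'clock': 0.0, 'q': array([-1.43651447e+00,  2.07420447e-01,  1.54288938e+00,  7.95011824e-06,
        1.39349619e+00, -1.50497762e-01]), 'qvel': array([-0.00107495, -0.00074712, -0.00067181,  0.0009101 , -0.00038917,
       -0.00052329]), 'effort': array([-3.77962933e-04, -3.70878160e+01, -2.81419659e+01,  6.98242779e-02,
        3.59914836e-02, -1.62103306e-04]), 'position': array([ 161.43152256, -551.06312992,  204.32117982]), 'ee_rot': array([ 9.89879181e-01,  1.41908356e-01,  1.28846623e-05, -1.10661368e-03]), 'ft_force': array([ 1.22443105,  0.37206122, -0.60802857]), 'torque': array([ 0.00401618, -0.01999194,  0.00534113]), 'gripper_force': 0.0, 'gripper_width': 94.16924835605454}
scene {'mtx': array([[470.16188448,   0.        , 254.65824965],
       [  0.        , 470.16188448, 188.60060713],
       [  0.        ,   0.        ,   1.        ]]), 'k1': -0.1722730187388154, 'eye': array([964.74625778, 546.11132011, 903.25740509]), 'attitude': array([ 0.38166049,  0.85967449, -0.31192462, -0.13415688])}
O black_clamp 0.92 [235.2, 210.9, 331.6, 306.6]
S black_clamp 0.87 [286. 263
[... 576 characters left out ...]
      [  0.        ,   0.        ,   1.        ]]), 'k1': -0.10558541149948118, 'eye': array([ 346.26033065,   92.62930213, 1079.52226082]), 'attitude': array([-0.69505442,  0.71504111, -0.05365307,  0.05231548])}
O black_clamp 0.74 [177.3, 157.7, 240.5, 218.0]
S black_clamp 0.87 [207. 185.] [529. 233.   0.]
O black_bar 0.67 [182.3, 156.0, 209.2, 179.7]
S black_bar 0.55 [195. 166.] [553. 244. 159.]
O black_housing 0.85 [183.2, 160.8, 230.6, 192.6]
O black_housing 0.74 [210.4, 237.4, 255.7, 267.4]
O black_housing 0.7 [118.0, 170.0, 162.2, 199.7]
S black_housing 0.88 [204. 177.] [551. 239.  15.]
S black_housing 0.86 [231. 249.] [336. 163.  15.]
S black_housing 0.61 [142. 183.] [539. 428.  15.]
```

View pics/scene0.png

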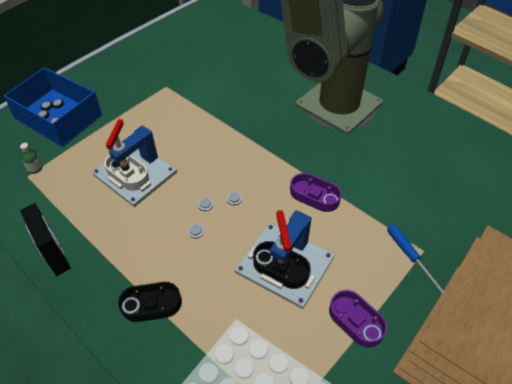

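View pics/top0.png

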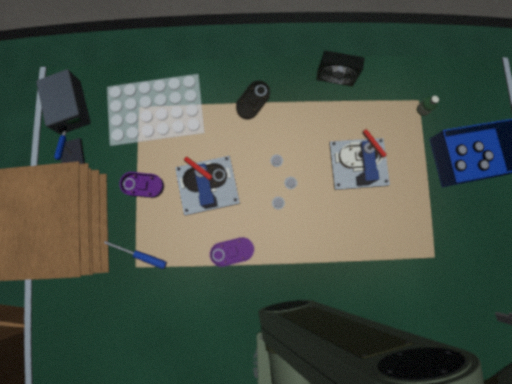

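The scene view shows the black-housing clamp at about (285,262) with its red bar at (283,231), and the white-housing clamp at (135,172). In the top view these are at (207,185) with the bar at (198,168), and at (360,163).

Things that could be mistaken for the target, top-view pixels:
- White clamp's red bar (374,143).
- Loose black housing (253,100).
- Purple housings (142,184) and (232,250).

My choice is the clamp at top (207,185). I'll measure the red bar there and check it in a crop.

```bash
python3 - <<'E'
from h import *
boxes={"scene":(225,200,340,312),"top":(170,145,248,222)}
tiles=[]
for n,(l,t,r,b) in boxes.items():
    p=np.load(n+"p.npy").astype(int);d=np.load(n+"d.npy")
    m=(p[...,0]>110)&(p[...,1]<70)&(p[...,2]<70)
    k=np.zeros_like(m);k[t:b,l:r]=1;m&=k
    v,u=np.nonzero(m)
    P=np.array([atd(n,(a,c),d[c,a]) for a,c in zip(u,v) if d[c,a]>0])
    print(n,len(u),"depth z pct",np.percentile(P[:,2],[5,50,95]).round())
    Q=P[(abs(P[:,2]-160)<14)]
    W=np.array([atz(n,(a,c),166) for a,c in zip(u,v)])
    for nm,X in(("depth",Q),("z166",W)):
        rc=cv2.minAreaRect(X[:,:2].astype(np.float32));c=X[:,:2].mean(0)
        w,vv=np.linalg.eigh(np.cov(X[:,:2].T));a=vv[:,1];pr=(X[:,:2]-c)@a
        print(nm,len(X),"mean",c.round(1),"rect",np.round(rc[0],1),np.round(rc[1]),"yaw",round(np.degrees(np.arctan2(a[1],a[0]))%180,1),"ext",pr.min().round(),pr.max().round())
    for o in env.outline_of(n,"black_clamp")[:1]:pass
    # aluminium base edge -> via minAreaRect of blue arm too
    bl=(p[...,2]>p[...,0]+35)&(p[...,2]>p[...,1]+20)&k
    v,u=np.nonzero(bl);Z=np.array([atd(n,(a,c),d[c,a]) for a,c in zip(u,v) if d[c,a]>0]);Z=Z[abs(Z[:,2]-110)<8]
    rc=cv2.minAreaRect(Z[:,:2].astype(np.float32));w,vv=np.linalg.eigh(np.cov(Z[:,:2].T));a=vv[:,1]
    print("arm",len(Z),np.round(rc[0]),np.round(rc[1]),round(np.degrees(np.arctan2(a[1],a[0]))%180,1))
    tiles.append(cv2.resize(p[t:b,l:r].astype(np.uint8)[...,::-1],(390,390),interpolation=cv2.INTER_CUBIC))
cv2.imwrite("pics/crop1.png",np.hstack(tiles))
E
```

```text
scene 262 depth z pct [163. 166. 168.]
depth 261 mean [553.6 238.5] rect [552.1 237.5] [85. 14.] yaw 51.1 ext -44.0 41.0
z166 262 mean [553.9 238.7] rect [553.2 237.9] [87. 14.] yaw 50.9 ext -45.0 43.0
arm 568 [519. 231.] [113.  38.] 10.8
top 142 depth z pct [165. 167. 170.]
depth 142 mean [545.4 233.9] rect [547.3 235.9] [86. 12.] yaw 51.1 ext -40.0 46.0
z166 142 mean [545.8 234.2] rect [547.3 236.3] [85. 12.] yaw 51.1 ext -40.0 45.0
arm 354 [516. 229.] [112.  38.] 9.9
```

View pics/crop1.png

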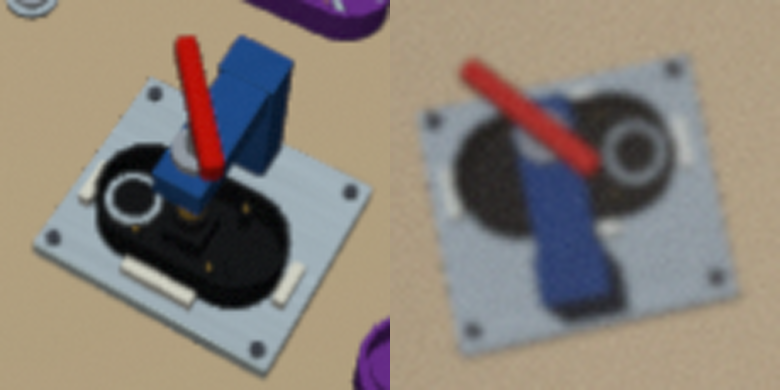

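The crop confirms the choice: the red-barred clamp holds the black housing, and its arm yaw is about 10.4°. The bar centre is about (550, 237), its top is at z≈167 and its yaw is 51°, so the joint sits at about 0.04 rad. I'll move over now.

```bash
python3 -m inch '[{"dp":[0.92,-1,0],"turn":[0,0,0]},{"dp":[0.92,-1,0],"turn":[0,0,0]},{"dp":[0.92,-1,0],"turn":[0,0,0]}]' 1 60
python3 -m inch '[{"dp":[0.92,-1,0],"turn":[0,0,0]},{"dp":[0.92,-1,0],"turn":[0,0,0]},{"dp":[0.92,-1,0],"turn":[0,0,0]}]'
python3 -m inch '[{"dp":[0.92,-1,0],"turn":[0,0,0]},{"dp":[0.92,-1,0],"turn":[0,0,0]},{"dp":[0.92,-1,0],"turn":[0,0,0]}]'
python3 -m inch '[{"dp":[0.92,-1,0],"turn":[0,0,0]},{"dp":[0.92,-1,0],"turn":[0,0,0]},{"dp":[0.92,-1,0],"turn":[0,0,0]}]'
python3 -m inch '[{"dp":[0.92,-1,0],"turn":[0,0,0]},{"dp":[0.92,-1,0],"turn":[0,0,0]},{"dp":[0.92,-1,0],"turn":[0,0,0]}]'
python3 -m inch '[{"dp":[0.92,-1,0],"turn":[0,0,0]},{"dp":[0.92,-1,0],"turn":[0,0,0]},{"dp":[0.92,-1,0],"turn":[0,0,0]}]'
python3 -m inch '[{"dp":[0.92,-1,0],"turn":[0,0,0]},{"dp":[0.92,-1,0],"turn":[0,0,0]},{"dp":[0.92,-1,0],"turn":[0,0,0]}]'
cat > st.py <<'E'
from h import *
import sys
s=env.sense();Rm=R.from_quat(s["ee_rot"]).as_matrix()
print("t",round(s["clock"],2),"p",s["position"].round(1),"xyaw",round(np.degrees(np.arctan2(Rm[1,0],Rm[0,0])),1),"zax",Rm[:,2].round(3),"q6",s["q"][5].round(2),"F",s["ft_force"].round(1),"T",s["torque"].round(3),"w",round(s["gripper_width"],1),"gf",round(s["gripper_force"],1))
if len(sys.argv)>3:
    d=np.array([float(a) for a in sys.argv[1:4]])-s["position"];print("dp",(Rm.T@d/80).round(3))
E
python3 st.py 550 237 204
```

```text
clock: 1.05
position: [210.6, -451.5, 204.8]
ee_rot: [0.99, 0.142, 0.0, -0.001]
ft_force: [0.4, -0.4, -0.0]
gripper_width: 94.0
gripper_force: 0.0
clock: 1.3
position: [258.8, -353.7, 205.3]
ee_rot: [0.99, 0.142, 0.0, -0.001]
ft_force: [-0.3, -0.0, 0.4]
gripper_width: 94.0
gripper_force: 0.0
clock: 1.55
position: [306.8, -256.4, 205.5]
ee_rot: [0.99, 0.143, 0.0, -0.0]
ft_force: [1.0, 0.5, 0.3]
gripper_width: 93.9
gripper_force: 0.0
clock: 1.8
position: [355.0, -159.0, 205.7]
ee_rot: [0.99, 0.143, 0.001, -0.0]
ft_force: [0.7, -0.1, 0.7]
gripper_width: 94.2
gripper_force: 0.0
clock: 2.05
position: [403.3, -61.5, 205.9]
ee_rot: [0.99, 0.143, 0.001, -0.0]
ft_force: [0.5, -0.2, 0.1]
gripper_width: 94.0
gripper_force: 0.0
clock: 2.3
position: [451.6, 36.2, 205.9]
ee_rot: [0.99, 0.143, 0.001, -0.0]
ft_force: [-0.0, 0.2, -0.4]
gripper_width: 93.8
gripper_force: 0.0
clock: 2.55
position: [499.8, 133.8, 205.7]
ee_rot: [0.99, 0.143, 0.001, -0.001]
ft_force: [0.1, -1.6, -0.7]
gripper_width: 94.1
gripper_force: 0.0
t 2.55 p [499.8 133.8 205.7] xyaw 16.4 zax [ 0.001  0.001 -1.   ] q6 1.38 F [ 0.1 -1.6 -0.7] T [-0.029 -0.005 -0.004] w 94.1 gf 0.0
dp [ 0.967 -1.06   0.024]
```

```bash
python3 -m inch '[{"dp":[0.95,-1,0],"turn":[0,0,-0.386]},{"dp":[0.95,-1,0],"turn":[0,0,-0.386]},{"dp":[0.95,-1,0],"turn":[0,0,-0.386]},{"dp":[0.95,-1,0],"turn":[0,0,-0.386]},{"dp":[0.95,-1,0],"turn":[0,0,-0.386]}]' >/dev/null
python3 -m inch '[{"dp":[0,0,0],"turn":[0,0,0]},{"dp":[0,0,0],"turn":[0,0,0]},{"dp":[0,0,0],"turn":[0,0,0]}]' >/dev/null
python3 st.py 550 237 140
python3 - <<'E'
from h import *
tt=[]
for n,(l,t,r,b) in {"scene":(215,130,345,312),"top":(160,135,258,232)}.items():
    p,d=env.grab_frame(n);tt.append(cv2.resize(p[t:b,l:r][...,::-1],(390,500)))
cv2.imwrite("pics/over.png",np.hstack(tt))
E
```

```text
t 3.22 p [549.  228.2 205.5] xyaw 50.9 zax [-0. -0. -1.] q6 0.93 F [-0.5 -0.1  0.3] T [-0.047 -0.042  0.054] w 93.8 gf 0.0
dp [ 0.093 -0.06   0.818]
```

View pics/over.png

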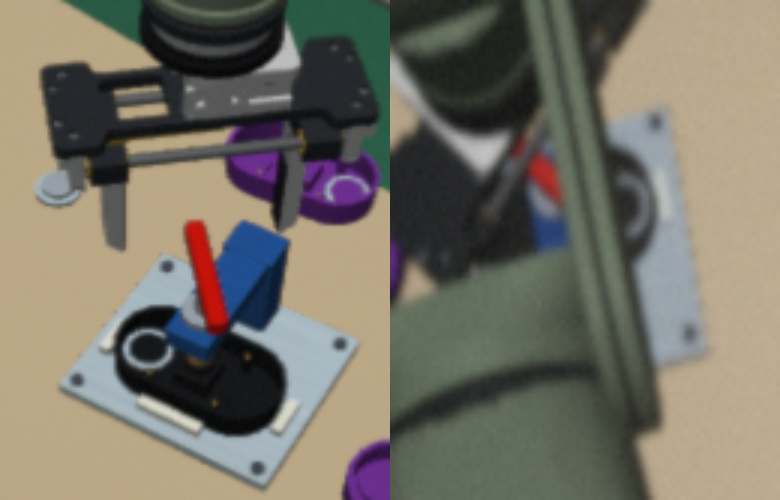

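The picture shows the open fingers above the bar (crop: fingers at (115,230) and (285,210), bar at (205,275)), closing across it. I'll lower, then close.

```bash
python3 -m inch '[{"dp":[0.09,-0.06,0],"turn":[0,0,0]},{"dp":[0.09,-0.06,0.4],"turn":[0,0,0]},{"dp":[0.09,-0.06,0.82],"turn":[0,0,0]},{"dp":[0.09,-0.06,0.82],"turn":[0,0,0]},{"dp":[0.09,-0.06,0.82],"turn":[0,0,0]}]' 1 10 >/dev/null
python3 st.py 550 237 140
python3 -m inch '[{"dp":[0,0,0],"turn":[0,0,0]},{"dp":[0,0,0],"turn":[0,0,0]},{"dp":[0,0,0],"turn":[0,0,0]},{"dp":[0,0,0],"turn":[0,0,0]},{"dp":[0,0,0],"turn":[0,0,0]}]' 0 10 >/dev/null
python3 st.py 
python3 -m inch '[{"dp":[0,0,0],"turn":[0,0,0]},{"dp":[0,0,0],"turn":[0,0,0]},{"dp":[0,0,0],"turn":[0,0,0]},{"dp":[0,0,0],"turn":[0,0,0]},{"dp":[0,0,0],"turn":[0,0,0]}]' 0 10 >/dev/null
python3 st.py 550 237 140
```

```text
t 3.73 p [547.9 236.8 137.8] xyaw 51.0 zax [-0.005 -0.001 -1.   ] q6 0.94 F [-0.1  0.5  0.4] T [-0.046 -0.064 -0.053] w 93.9 gf 0.0
dp [ 0.018  0.019 -0.027]
t 4.15 p [550.7 237.3 141.2] xyaw 51.0 zax [ 0.002  0.001 -1.   ] q6 0.94 F [ 0.1 -0.3  0.4] T [-0.042 -0.018 -0.008] w 63.9 gf 0.0
t 4.57 p [549.8 237.1 139.8] xyaw 51.1 zax [-0. -0. -1.] q6 0.94 F [ 0.3  0.3 -0.1] T [-0.068 -0.067  0.022] w 30.8 gf 0.0
dp [ 0.     0.002 -0.003]
```

```bash
python3 -m inch '[{"dp":[0,0,0],"turn":[0,0,0]},{"dp":[0,0,0],"turn":[0,0,0]},{"dp":[0,0,0],"turn":[0,0,0]},{"dp":[0,0,0],"turn":[0,0,0]},{"dp":[0,0,0],"turn":[0,0,0]}]' 0 10 >/dev/null
python3 st.py 
python3 -m inch '[{"dp":[0,0,0],"turn":[0,0,0]},{"dp":[0,0,0],"turn":[0,0,0]},{"dp":[0,0,0],"turn":[0,0,0]}]' 0 10 >/dev/null
python3 st.py
```

```text
t 4.98 p [549.9 237.1 139.8] xyaw 51.0 zax [-0.  0. -1.] q6 0.94 F [ 0.   0.2 -0.5] T [-0.034 -0.047 -0.145] w 13.5 gf 10.0
t 5.23 p [549.9 237.1 139.8] xyaw 51.1 zax [-0.  0. -1.] q6 0.94 F [-0.8  1.4 -1. ] T [-0.038 -0.068 -0.08 ] w 14.0 gf 10.0
```

```bash
python3 -m inch '[{"dp":[0,0,0],"turn":[0,0,0]},{"dp":[0,0,0],"turn":[0,0,0]}]' 0 45 >/dev/null
python3 st.py
python3 -m inch '[{"dp":[0,0,0],"turn":[0,0,0.05]},{"dp":[0,0,0],"turn":[0,0,0.1]},{"dp":[0,0,0],"turn":[0,0,0.1]}]' >/dev/null
python3 st.py
python3 -m inch '[{"dp":[0,0,0],"turn":[0,0,0.05]},{"dp":[0,0,0],"turn":[0,0,0.1]},{"dp":[0,0,0],"turn":[0,0,0.1]}]' >/dev/null
python3 st.py
python3 -m inch '[{"dp":[0,0,0],"turn":[0,0,0.05]},{"dp":[0,0,0],"turn":[0,0,0.1]},{"dp":[0,0,0],"turn":[0,0,0.1]}]' >/dev/null
python3 st.py
```

```text
t 5.4 p [549.8 237.1 139.8] xyaw 51.1 zax [-0.  0. -1.] q6 0.94 F [ 0.2  0.3 -0.7] T [-0.037 -0.079 -0.128] w 13.6 gf 45.0
t 5.65 p [550.1 236.9 139.8] xyaw 42.0 zax [ 0. -0. -1.] q6 1.1 F [ 1.3 -1.5 -0.6] T [-0.099 -0.18  -0.195] w 13.8 gf 45.0
t 5.9 p [550.2 236.7 139.8] xyaw 33.1 zax [ 0.001 -0.001 -1.   ] q6 1.26 F [ 0.5 -1.9 -1.2] T [-0.269 -0.238 -0.251] w 13.4 gf 45.0
t 6.15 p [550.3 236.5 139.8] xyaw 24.1 zax [ 0.001 -0.001 -1.   ] q6 1.41 F [ 2.1 -2.2 -1.1] T [-0.408 -0.222 -0.162] w 13.5 gf 45.0
```

```bash
python3 -m inch '[{"dp":[0,0,0],"turn":[0,0,0.05]},{"dp":[0,0,0],"turn":[0,0,0.05]}]' >/dev/null
python3 st.py
python3 -m inch '[{"dp":[0,0,0],"turn":[0,0,0.05]},{"dp":[0,0,0],"turn":[0,0,0.05]}]' >/dev/null
python3 st.py
python3 -m inch '[{"dp":[0,0,0],"turn":[0,0,0.05]},{"dp":[0,0,0],"turn":[0,0,0.05]}]' >/dev/null
python3 st.py
python3 -m inch '[{"dp":[0,0,0],"turn":[0,0,0.05]},{"dp":[0,0,0],"turn":[0,0,0.05]}]' >/dev/null
python3 st.py
python3 -m inch '[{"dp":[0,0,0],"turn":[0,0,0.05]},{"dp":[0,0,0],"turn":[0,0,0.05]}]' >/dev/null
python3 st.py
python3 -m inch '[{"dp":[0,0,0],"turn":[0,0,0.05]},{"dp":[0,0,0],"turn":[0,0,0.05]}]' >/dev/null
python3 st.py
```

```text
t 6.32 p [550.4 236.3 139.8] xyaw 19.7 zax [ 0.001 -0.001 -1.   ] q6 1.49 F [ 2.4 -3.3 -1.5] T [-0.506 -0.397 -0.248] w 13.5 gf 45.0
t 6.48 p [550.4 236.2 139.8] xyaw 15.2 zax [ 0.001 -0.001 -1.   ] q6 1.57 F [ 2.3 -3.1 -1.5] T [-0.72  -0.444 -0.159] w 13.7 gf 45.0
t 6.65 p [550.4 236.1 139.8] xyaw 10.7 zax [ 0.001 -0.002 -1.   ] q6 1.65 F [ 3.  -5.1 -1.7] T [-0.724 -0.536 -0.152] w 13.5 gf 45.0
t 6.82 p [550.5 235.9 139.8] xyaw 6.2 zax [ 0.001 -0.002 -1.   ] q6 1.72 F [ 2.2 -4.2 -2.3] T [-0.801 -0.511 -0.08 ] w 13.6 gf 45.0
t 6.98 p [550.5 235.8 139.8] xyaw 1.7 zax [ 0.001 -0.002 -1.   ] q6 1.8 F [ 3.8 -5.1 -2.2] T [-0.832 -0.487 -0.097] w 13.5 gf 45.0
t 7.15 p [550.5 235.7 139.8] xyaw -2.8 zax [ 0.001 -0.002 -1.   ] q6 1.88 F [ 3.6 -5.2 -1.6] T [-0.826 -0.433 -0.067] w 13.3 gf 45.0
```

The torque about z is hard to read, so I'll check the bar in the camera before going further.

```bash
cat > bar.py <<'E'
from h import *
import sys
l,t,r,b=225,190,340,312
p,d=env.grab_frame("scene");q=p.astype(int)
m=(q[...,0]>90)&(q[...,1]<70)&(q[...,2]<70)
k=np.zeros_like(m);k[t:b,l:r]=1;v,u=np.nonzero(m&k)
W=np.array([atz("scene",(a,c),166) for a,c in zip(u,v)])[:,:2]
w,vv=np.linalg.eigh(np.cov(W.T));a=vv[:,1];pr=(W-W.mean(0))@a
y=np.degrees(np.arctan2(a[1],a[0]));y=(y+90)%180-90
print(len(u),"mean",W.mean(0).round(1),"rect",np.round(cv2.minAreaRect(W.astype(np.float32))[:2],1).tolist(),"yaw",round(y,1),"joint~",round(np.radians(10.4+43-y),2))
s=env.sense();print("effort",s["effort"].round(3),"T",s["torque"].round(3))
if len(sys.argv)>1:
    cv2.imwrite(sys.argv[1],cv2.resize(p[130:312,215:345][...,::-1],(416,582),interpolation=cv2.INTER_CUBIC))
E
python3 bar.py pics/turn1.png
```

```text
162 mean [570.5 236.8] rect [[557.5, 237.0], [14.8, 84.2]] yaw -2.6 joint~ 0.98
effort [  3.716 -41.201 -26.905   1.728   0.354   0.058] T [-0.874 -0.509 -0.05 ]
```

View pics/turn1.png

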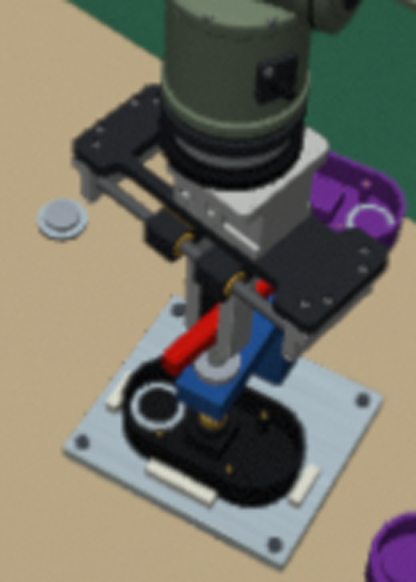

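The bar has followed the gripper without slipping: its yaw is -2.6° against the tool's -2.8°, so the joint is at about 0.98 rad. A small side load shows the tool is 1–2 mm off the screw axis, so I'll ease that and look at the torque again, averaged.

```bash
cat > tq.py <<'E'
from h import *
T=[];e=[];F=[]
for _ in range(4):
    env.grab_frame("scene");s=env.sense();T.append(s["torque"]);e.append(s["effort"]);F.append(s["ft_force"])
Rm=R.from_quat(s["ee_rot"]).as_matrix();y=np.degrees(np.arctan2(Rm[1,0],Rm[0,0]))
print("t",round(s["clock"],2),"yaw",round(y,1),"joint~",round(np.radians(53.4-y),2),"T",np.mean(T,0).round(3),"sd",np.std(T,0)[2].round(3),"F",np.mean(F,0).round(1),"e6",np.mean(e,0)[5].round(4))
E
python3 tq.py
python3 -m inch '[{"dp":[0.0125,0.025,0],"turn":[0,0,0]},{"dp":[0.0125,0.025,0],"turn":[0,0,0]}]' >/dev/null
python3 tq.py
python3 -m inch '[{"dp":[0,0,0],"turn":[0,0,0.04]},{"dp":[0,0,0],"turn":[0,0,0.04]}]' >/dev/null
python3 tq.py
python3 -m inch '[{"dp":[0,0,0],"turn":[0,0,0.04]},{"dp":[0,0,0],"turn":[0,0,0.04]}]' >/dev/null
python3 tq.py
```

```text
t 7.4 yaw -2.7 joint~ 0.98 T [-0.872 -0.497 -0.077] sd 0.015 F [ 3.1 -5.4 -1.7] e6 -0.0606
t 7.77 yaw -2.8 joint~ 0.98 T [ 0.144 -0.084  0.025] sd 0.035 F [ 0.3  0.6 -1.3] e6 -0.0148
t 8.13 yaw -6.5 joint~ 1.04 T [ 0.281  0.008 -0.013] sd 0.023 F [-0.4  1.4 -1.4] e6 -0.0045
t 8.5 yaw -10.1 joint~ 1.11 T [ 0.438  0.14  -0.066] sd 0.03 F [-1.   2.8 -0.9] e6 -0.0064
```

```bash
python3 -m inch '[{"dp":[0,0,0],"turn":[0,0,0.015]},{"dp":[0,0,0],"turn":[0,0,0.03]},{"dp":[0,0,0],"turn":[0,0,0.045]}]' >/dev/null
python3 st.py
python3 -m inch '[{"dp":[0,0,0],"turn":[0,0,0.015]},{"dp":[0,0,0],"turn":[0,0,0.03]}]' >/dev/null
python3 st.py
python3 bar.py; python3 tq.py
```

```text
t 8.75 p [550.5 235.3 139.8] xyaw -14.3 zax [-0.001  0.    -1.   ] q6 2.08 F [-2.   3.4 -0.3] T [0.635 0.299 0.339] w 13.7 gf 45.1
t 8.92 p [550.4 235.2 139.8] xyaw -17.0 zax [-0.001  0.    -1.   ] q6 2.13 F [-2.9  3.7 -0.9] T [0.544 0.368 0.354] w 13.8 gf 45.1
143 mean [576.6 231. ] rect [[575.6, 231.5], [15.0, 45.4]] yaw -9.9 joint~ 1.11
effort [ -2.492 -40.765 -27.905  -1.051  -0.545   0.31 ] T [0.583 0.387 0.219]
t 9.17 yaw -16.9 joint~ 1.23 T [0.647 0.48  0.173] sd 0.027 F [-2.7  3.4 -0.1] e6 0.2278
```

While moving, the resisting torque is now +0.35 N·m, above the 0.18 of free friction. The bar's yaw looks smaller than the tool's, so I'll check for slip.

```bash
python3 - <<'E'
from h import *
p,d=env.grab_frame("scene")
cv2.imwrite("pics/turn2.png",cv2.resize(p[195:275,240:340][...,::-1],(750,600),interpolation=cv2.INTER_CUBIC))
E
```

```text
(no output)
```

View pics/turn2.png

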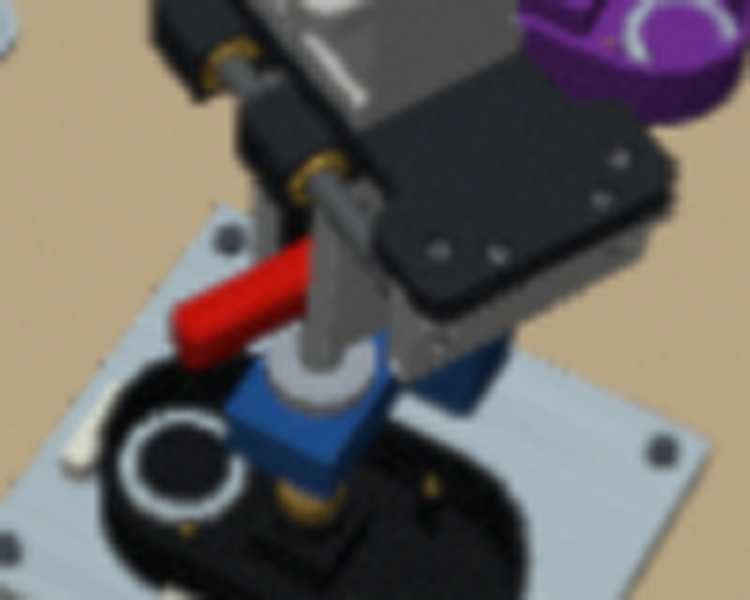

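```bash
python3 - <<'E'
from h import *
a=atz("scene",(264.7,236.1),168);b=atz("scene",(281.3,227),168);d=a-b
print(a.round(1),b.round(1),np.degrees(np.arctan2(d[1],d[0])))
c=np.array([551,235.5])
print("end angle",np.degrees(np.arctan2(*(a[:2]-c)[::-1])),np.linalg.norm(a[:2]-c))
p,d=env.grab_frame("scene");q=p.astype(int)
for th in(90,130,170):
    m=(q[...,0]>th)&(q[...,1]<60)&(q[...,2]<60);m[:190]=0;m[270:]=0;m[:,:225]=0;m[:,282:]=0
    v,u=np.nonzero(m);P=np.array([atd("scene",(x,y),d[y,x]) for x,y in zip(u,v) if d[y,x]>0])
    P=P[(P[:,2]>164)]
    w,vv=np.linalg.eigh(np.cov(P[:,:2].T));A=vv[:,1];print(th,len(P),np.degrees(np.arctan(A[1]/A[0])),P.mean(0).round(1),np.round(cv2.minAreaRect(P[:,:2].astype(np.float32)),1) if 0 else cv2.minAreaRect(P[:,:2].astype(np.float32)))
E
```

```text
[590.  223.5 168. ] [553.2 233.2 168. ] -14.821544618003601
end angle -17.11984670723901 40.78546844432502
90 98 -14.20002823969868 [574.6 230.1 166.1] ((573.7732543945312, 230.95887756347656), (13.429807662963867, 40.0567741394043), 79.20136260986328)
130 94 -15.61812489440619 [575.  230.  166.2] ((574.0868530273438, 230.87733459472656), (11.879596710205078, 40.045005798339844), 75.65472412109375)
170 76 -15.969147027432049 [574.9 229.5 166.2] ((574.3300170898438, 229.68936157226562), (9.411426544189453, 35.720882415771484), 72.16886901855469)
```

The bar's yaw is about -15° and the tool's is -17°, so there is no real slip and the joint is at about 1.2 rad. I'll add a little more while measuring in motion. At 1.3 rad it is 0.3–0.7 rad past contact wherever contact was.

```bash
python3 -m inch '[{"dp":[0,0,0],"turn":[0,0,0.015]},{"dp":[0,0,0],"turn":[0,0,0.03]}]' >/dev/null
python3 st.py
python3 -m inch '[{"dp":[0,0,0],"turn":[0,0,0.015]},{"dp":[0,0,0],"turn":[0,0,0.03]}]' >/dev/null
python3 st.py
```

```text
t 9.43 p [550.4 235.1 139.8] xyaw -19.7 zax [-0.001  0.    -1.   ] q6 2.17 F [-3.6  2.7 -0.3] T [0.668 0.644 0.342] w 13.4 gf 45.1
t 9.6 p [550.4 235.  139.8] xyaw -22.4 zax [-0.001 -0.    -1.   ] q6 2.22 F [-3.1  3.6  1. ] T [0.632 0.688 0.404] w 13.9 gf 45.1
```

The torque is about 0.40 N·m, past the firm level of 0.31, and the joint is at about 1.3 rad, at most 0.7 past contact. That is firm and not crushing, so I'll let go and back off.

```bash
python3 -m inch '[{"dp":[0,0,0],"turn":[0,0,0]},{"dp":[0,0,0],"turn":[0,0,0]},{"dp":[0,0,0],"turn":[0,0,0]},{"dp":[0,0,0],"turn":[0,0,0]},{"dp":[0,0,0],"turn":[0,0,0]}]' 0.7 10 >/dev/null
python3 -m inch '[{"dp":[0,0,0],"turn":[0,0,0]},{"dp":[0,0,0],"turn":[0,0,0]},{"dp":[0,0,0],"turn":[0,0,0]},{"dp":[0,0,0],"turn":[0,0,0]}]' >/dev/null
python3 st.py
python3 -m inch '[{"dp":[0,0,-0.3],"turn":[0,0,0]},{"dp":[0,0,-0.7],"turn":[0,0,0]},{"dp":[0,0,-1],"turn":[0,0,0]},{"dp":[0,0,-1],"turn":[0,0,0]}]' >/dev/null
python3 -m inch '[{"dp":[-0.9,0,-0.9],"turn":[0,0,0]},{"dp":[-0.9,0,-0.9],"turn":[0,0,0]},{"dp":[-0.9,0,-0.9],"turn":[0,0,0]},{"dp":[-0.9,0,-0.9],"turn":[0,0,0]}]' >/dev/null
python3 -m inch '[{"dp":[-0.9,0.9,0],"turn":[0,0,0]},{"dp":[-0.9,0.9,0],"turn":[0,0,0]},{"dp":[-0.9,0.9,0],"turn":[0,0,0]},{"dp":[-0.9,0.9,0],"turn":[0,0,0]}]' >/dev/null
python3 st.py; python3 bar.py pics/end.png
```

```text
t 10.35 p [550.8 235.  139.8] xyaw -22.3 zax [ 0. -0. -1.] q6 2.22 F [ 0.6 -0.8  1.3] T [ 0.02   0.031 -0.007] w 65.2 gf 0.0
t 11.35 p [387.4 221.5 289.5] xyaw -22.3 zax [-0.004 -0.002 -1.   ] q6 2.29 F [0.4 1.  0.4] T [ 0.062 -0.037  0.008] w 66.3 gf 0.0
282 mean [553.7 238.1] rect [[554.1, 237.9], [14.1, 90.3]] yaw -16.4 joint~ 1.22
effort [ 2.8700e-01 -2.5087e+01 -2.8767e+01 -3.4000e-02  1.6700e-01 -6.0000e-03] T [0.004 0.045 0.047]
```

View pics/end.png

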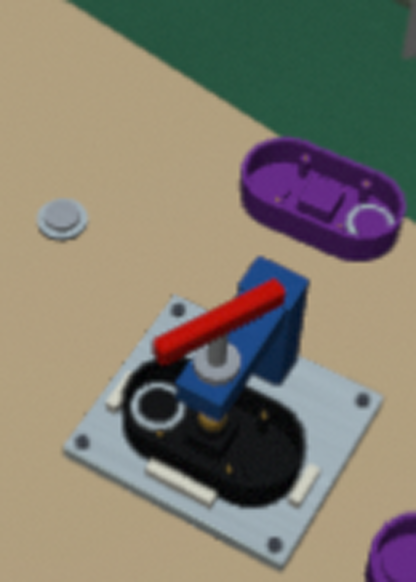

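The end view shows the handle released and fully visible, bar centre at crop (218,320). Its yaw is -16.4°, so the joint is at about 1.22 rad. The housing lies flat in its nest, and the arm is clear. The in-motion torque of 0.34–0.40 N·m against 0.18 of friction confirms firm clamping, so I'm handing in.

```bash
python3 -c "
from bench import env
print(env.finish_job())"
```

```text
the job is handed in; nothing more can be done
None
```

I turned the black clamp's handle clockwise to about 1.22 rad, where it resisted with 0.34–0.40 N·m (firm is about 0.31), let go and handed in; no verdict came back, and I never approached the white clamp or took a closing picture of it.

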